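# Rock test of a welded post base on the levelling plate

### The job

Test the welded post base with the painted corners for rocking on the flat levelling plate. Press its yellow corner down until it meets the plate, let go, press the opposite red corner down, let go, then press the yellow corner down once more, each time firmly for half a second with the closed fingertips. Then let go, leaving the base rocked back on its three good feet, where it was on the plate.

Things in the scene. Friction and masses are not known exactly. Their poses are not given: they have to be found in the camera images.
- base: Loose dark steel square base, 110 x 110 mm, about 0.7 kg: 6 mm slab, pipe stub in the middle (48 mm wide, top 50 mm above the plate), four feet 9 mm high; the foot under the yellow corner is 6 mm short. One corner yellow, the opposite one red. Origin: centre, at the feet's underside; z up; yellow is the +x +y corner. Stands on the plate at any yaw. A like base without paint is not part of the job.
- yellow (a point): Where to press the yellow corner (fingertips within 30 mm): on the top face, 44 mm from the centre along +x and +y of the base, 15 mm above the plate at rest. About 1.5 N tips it (the first touch can jolt to 15 N, so push on until it has dropped); it stops some 5 mm lower when the short foot meets the plate, red then some 7 mm higher. Released, it comes back up by itself. 5 to 10 N is plenty.
- red (a point): Where to press the red corner (fingertips within 30 mm): on the top face, 44 mm from the centre along -x and -y of the base, 15 mm above the plate at rest. Its foot is of full height and stands on the plate, so at rest it does not give when pressed. 5 to 10 N is plenty.
- plate: Fixed flat levelling plate of bright metal, 300 x 300 mm, 20 mm thick, lying on the bench; origin at the centre of its underside, z up, top face 20 mm above the bench. A loose brass washer (40 mm) also lies near its +y edge.
There are look-alikes about, which are no part of the job. What is shaped like the base but brown or turquoise is not meant.

How it is judged:
On the way, in this order (a step that is already met when the one before it is completed fails the run):
1. the yellow corner is pressed down until its short foot meets the plate (z of yellow in the frame of plate below 0.033 m and contact force between the fingers and base above 2 N and horizontal distance between the grasp point and yellow below 0.03 m), for 0.2 s.
2. the red corner is pressed down on the plate, by more than 2 N (z of red in the frame of plate below 0.0375 m and contact force between the fingers and base above 2 N and horizontal distance between the grasp point and red below 0.03 m), for 0.2 s.
3. the yellow corner is pressed down again until its short foot meets the plate (all of step 1), for 0.2 s.
At the end, for the whole second after the job is handed in: After yellow, red and yellow have been pressed in turn, the base stands released and at rest on its three full feet on the plate, level within 2 degrees with the yellow corner up again, within 20 mm of where it started (angle between base's own z axis and vertical below 0.035 rad and z of yellow in the frame of plate between 0.0335 and 0.0375 m and distance of base from where it was at the start of the episode below 0.02 m and linear speed of base below 0.01 m/s and angular speed of base below 0.1 rad/s); the robot touches nothing.
It also fails if it takes over 45 s, if anything falls off the work surface, if the arm or the gripper's body presses on something with over 40 N, if the wrist force passes 120 N, or if a joint passes its speed limit or range.

### The arm

A 6-joint arm with a two-finger parallel gripper is mounted at the origin on the work surface. World frame = base frame: x ahead of the robot, y to its left, z up, the work surface at z = 0. Lengths are in m, angles in rad, forces in N, time in s.
With the tool pointing down it reaches from about 0.3 to 0.85 m from the base axis. Payload 5.4 kg.
Tool frame: the origin (TCP) lies on the front face of the gripper's body, between the roots of the fingers; the fingertips stand 73 mm ahead of it and the grasp point (between the pads) lies 54 mm ahead of it (ctrl.tips_ahead is the distance from the TCP to the fingertips, in m); x points along the fingers, y is the direction in which the jaws open and shut, and the axes are right-handed (so a half turn about x gives the same grasp; the last joint's range is limited). The gripper opens to 85 mm and grips with 20 to 120 N. Pads are 22 mm wide; open, the fingers measure 114 mm over their backs; the gripper's body (76 mm by 85 mm) begins 54 mm behind the grasp point. The pads swing forward as they close: fully open they stand 13 mm farther back than shut.
Start: joints at [1.062, 0.158, 1.597, -0, 1.386, -0.21], TCP at [0.169, 0.55, 0.304] pointing down, gripper open.
Joint ranges: [-2.91, 2.91], [-0.94, 2.29], [0.18, 2.7], [-1.29, 4.43], [0.17, 2.64], [-3, 3]. Speed limits (rad/s): [2.57, 2.57, 3.14, 3.14, 3.14, 3.14].

### API

Orientations are given as a rotation vector (axis times angle).
In Python, from rig import ctrl, eyes, sign_off gives the robot as it stands.
- The arm moves only by the tool move_arm, never from a script. Its argument "deltas" is a list of rows, each an object of numbers: "claw": the closure in counts, from 0 (fully open) to 255 (shut); "x", "y", "z": the shift along the tool's x, y, z in m; "spin": the turn about the tool's x in rad. In form: [{"claw": .., "x": .., "y": .., "z": .., "spin": ..}, ...]. A call has exactly 8 rows; each row shifts and turns the pose as measured when the row begins, along the tool's axes as they then stand; what a row does not reach is not made up. A row lasts 1/8 s, in which the tool goes at most 62.5 mm and 10.7 degrees, less where a joint would pass 70% of its speed; a pose out of reach is approached as far as the arm can. A call is refused whole if a number of a shift passes 0.0625 or a number of a turn 0.188, either way. A call with a gripper value outside its range is refused whole. The fingers move at their own pace and stop on an object; "force" is the grip in N (left out, the last holds). Time passes only in rows, so rows that do not move let the fingers close, or fill a call up. It gives the time, the measured TCP pose, the force and the opening at its end, in the units of the state.
- ctrl.get_state(): the state, without advancing time (a new reading comes with each control period).
- eyes.camera(name): name is "side" or "top" or "wrist"; returns the picture (480x640x3 uint8, red, green, blue); there is no depth.
- eyes.get_calibration(name): a dict with "camera_matrix" (3x3 intrinsics, pixels), "k1" (the pictures are not rectified: a ray, as slopes to the right and down, at radius r is drawn at 1 + k1 r^2 times it, then the intrinsics apply), "R" (3x3) and "t" (3): a world point X has camera coordinates R X + t; the wrist camera has in their place "mount" (4x4, takes a point from camera to tool coordinates, whose origin is the TCP and whose axes are the tool frame's). Camera axes: x right, y down, z forward; pixel columns grow to the right and rows downward; lengths in m; the calibration is good to about 2 mm. A picture is of the moment at which its call begins: read the wrist's pose just before it. get_calibration takes no time and is no camera call.
- sign_off(): hands the job in, once; it reports no verdict.
Trained networks look in the newest picture that a camera, given by its name, has taken for a name from the list of things; names that differ only in an ending like _2 or _b are one class to them, and where a whole thing is asked for, a point or a joint stands for the part that bears it (a point fixed in the world has none). Each returns a list of dicts, best first, with "p" (0 to 1); they miss things now and then, are a little off and sometimes report something else, mostly with a low value. They report only what shows in the picture. A call takes as long as a camera call. They do not tell look-alikes from the thing itself.
- eyes.find_in(camera, label): "position" ([x, y, z] in m, in the coordinates of the camera as it stood for that picture, good to about 4 mm: the middle of the surface that is visible of it).
- eyes.silhouettes(camera, label): "mask" (480x640 bool, what is visible of it).
The state is a dict: "time": time; "joint_pos": joint angles; "joint_velocities": joint speeds; "tau": joint torques, N m; "position": TCP position; "ee_rot": TCP orientation; "contact_force": force on the tool from outside, world axes, zero at the start; "torque": the same for the moment, N m; "finger_gap": finger opening in m.
Only numpy, scipy, OpenCV 4.12 (cv2) and the standard library are available. Lean on these libraries where they do the work, as an engineer would, in place of code of your own. Each camera call takes 0.05 s, during which the arm holds its last target.

## Working session

There is one attempt and no reset: what is moved stays moved. The work goes in short steps, Python scripts to look and compute and a tool call to move; the robot and the scene stay as the last step left them, time stands still between calls to the robot, and variables do not carry over. Pictures are saved under pics/ and viewed, and the job is handed in when it is done.

Besides the shell and the picture viewer there is one more tool, called as name(argument=value, ...) on one line, values as JSON. move_arm: Moves the arm, as the interface text tells. Its arguments: {"type":"object","properties":{"deltas":{"type":"array"},"force":{"type":"number"}},"required":["deltas"]}

```bash
ls; mkdir -p pics; cat > h.py <<'E'
import numpy as np,cv2
from rig import ctrl,eyes,sign_off
from scipy.spatial.transform import Rotation as Ro
def snap(c,n):
    im=eyes.camera(c); cv2.imwrite(f'pics/{n}.png',im[:,:,::-1]); return im
def ray(c,uv,st=None):
    k=eyes.get_calibration(c);K=np.array(k['camera_matrix']);k1=k['k1']
    d=(np.linalg.inv(K)@[uv[0],uv[1],1])[:2]; s=d.copy()
    for _ in range(20): s=d/(1+k1*(s@s))
    v=np.array([*s,1])
    if 'mount' in k:
        M=np.array(k['mount']);R=Ro.from_rotvec(st['ee_rot']).as_matrix()
        return R@M[:3,3]+np.array(st['position']),R@M[:3,:3]@v
    R=np.array(k['R']);t=np.array(k['t']);return -R.T@t,R.T@v
def onz(c,uv,z,st=None):
    o,d=ray(c,uv,st);return o+d*(z-o[2])/d[2]
def cam2w(c,p):
    k=eyes.get_calibration(c);return np.array(k['R']).T@(np.array(p)-k['t'])
E
python3 - <<'E'
from h import *
print(ctrl.get_state(), ctrl.tips_ahead)
snap('top','t0')
for l in ['base','yellow','red','plate']:
    for r in eyes.find_in('top',l): print(l,r['p'],cam2w('top',r['position']).round(3))
snap('side','s0')
E
```

```text
pics
{'time': 0.0, 'joint_pos': array([ 1.06193920e+00,  1.59083717e-01,  1.59822636e+00, -1.27291061e-05,
        1.38618996e+00, -2.10087893e-01]), 'joint_velocities': array([-2.52148704e-04, -7.54961895e-04, -2.52180100e-04,  6.90614839e-04,
       -7.22219792e-05,  3.48095871e-04]), 'tau': array([-1.53893816e-03, -3.95997870e+01, -3.31426299e+01, -3.65175511e-04,
        8.40499270e-03, -8.50799665e-06]), 'position': array([0.16903464, 0.54911046, 0.30290023]), 'ee_rot': array([ 0.23310419,  1.5587065 , -0.23592456]), 'contact_force': array([0.56197082, 0.04133004, 0.49387593]), 'torque': array([-0.02269972, -0.00505391,  0.01169033]), 'finger_gap': 0.08552445316520006} 0.0726
base 0.81 [0.545 0.076 0.028]
base 0.74 [ 0.467 -0.212  0.013]
base 0.57 [0.243 0.297 0.013]
yellow 0.91 [0.233 0.299 0.016]
yellow 0.9 [0.545 0.069 0.032]
yellow 0.63 [ 0.463 -0.213  0.011]
red 0.97 [ 0.47  -0.211  0.013]
red 0.68 [0.238 0.296 0.014]
red 0.65 [0.547 0.074 0.034]
plate 0.59 [0.518 0.085 0.015]
plate 0.58 [0.545 0.071 0.031]
```

View pics/t0.png

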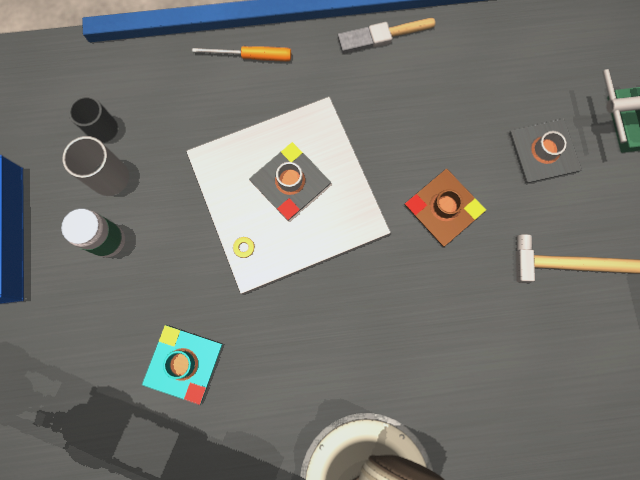

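View pics/s0.png

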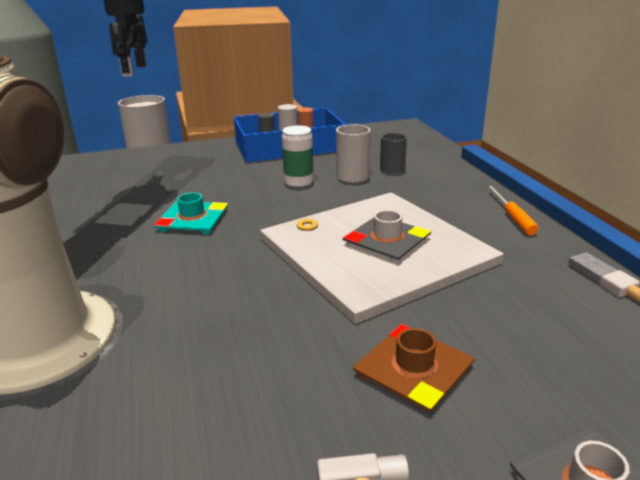

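```bash
python3 - <<'E'
from h import *
for c,box in (('top',(240,330,140,225)),('side',(340,435,215,262))):
    im=cv2.imread(f"pics/{c[0]}0.png")[:,:,::-1].astype(int)
    r,g,b=im[...,0],im[...,1],im[...,2]
    roi=np.zeros(r.shape,bool);roi[box[2]:box[3],box[0]:box[1]]=1
    for n,m in (('yel',(r>150)&(g>150)&(b<90)),('red',(r>170)&(g<60)&(b<70))):
        v,u=np.nonzero(m&roi); print(c,n,len(u),u.mean(),v.mean(),onz(c,(u.mean(),v.mean()),.035).round(4))
for uv in [(249,181),(290,145),(330,184),(289,220)]: print(onz('top',uv,.035).round(4))
s=ctrl.get_state();print(Ro.from_rotvec(s['ee_rot']).as_matrix().round(3),s['time'])
E
```

```text
top yel 217 291.2857142857143 152.2073732718894 [0.6057 0.0624 0.035 ]
top red 0 nan nan [nan nan nan]
side yel 153 418.2091503267974 231.77777777777777 [0.6052 0.0613 0.035 ]
side red 131 354.8702290076336 236.5114503816794 [0.4964 0.0787 0.035 ]
[0.5583 0.1473 0.035 ]
[0.6204 0.0632 0.035 ]
[ 0.5343 -0.0027  0.035 ]
[0.4744 0.0811 0.035 ]
[[-0.     0.294  0.956]
 [-0.001  0.956 -0.294]
 [-1.    -0.001 -0.   ]] 0.3<stdin>:7: RuntimeWarning: Mean of empty slice.
  ret = ret.dtype.type(ret / rcount)
```

move_arm(deltas=[{"claw":255,"x":0,"y":-0.028,"z":0.048,"spin":0},{"claw":255,"x":0,"y":-0.028,"z":0.048,"spin":0},{"claw":255,"x":0,"y":-0.028,"z":0.048,"spin":0},{"claw":255,"x":0,"y":-0.028,"z":0.048,"spin":0},{"claw":255,"x":0,"y":-0.028,"z":0.048,"spin":0},{"claw":255,"x":0,"y":-0.028,"z":0.048,"spin":0},{"claw":255,"x":0,"y":-0.028,"z":0.048,"spin":0},{"claw":255,"x":0,"y":-0.028,"z":0.048,"spin":0}], force=40)

```text
time: 1.3
position: [0.4774, 0.2155, 0.3041]
ee_rot: [0.23, 1.556, -0.226]
contact_force: [-0.2, 0.8, -0.2]
finger_gap: -0.0001
```

```bash
cat >> h.py <<'E'
Y=np.array([.6085,.0645]);RD=np.array([.4855,.0795])
def to(p,ztip):
    s=ctrl.get_state();R=Ro.from_rotvec(s['ee_rot']).as_matrix()
    tip=s['position']+R[:,0]*.0726
    print('t',s['time'],'tip',tip.round(4),'F',s['contact_force'].round(2),'gap',round(s['finger_gap'],4),'xaxis',R[:,0].round(3),'toolD',(R.T@(np.array([*p,ztip])-tip)).round(4))
E
python3 -c "
from h import *
to(Y,.06)"
```

```text
t 1.3 tip [0.4776 0.2157 0.2315] F [-0.18  0.79 -0.22] gap -0.0001 xaxis [ 0.003  0.002 -1.   ] toolD [ 0.1715 -0.1077  0.1684]
```

move_arm(deltas=[{"claw":255,"x":0.015,"y":-0.016,"z":0.024,"spin":0},{"claw":255,"x":0.015,"y":-0.016,"z":0.024,"spin":0},{"claw":255,"x":0.015,"y":-0.016,"z":0.024,"spin":0},{"claw":255,"x":0.015,"y":-0.016,"z":0.024,"spin":0},{"claw":255,"x":0.015,"y":-0.016,"z":0.024,"spin":0},{"claw":255,"x":0.015,"y":-0.016,"z":0.024,"spin":0},{"claw":255,"x":0.015,"y":-0.016,"z":0.024,"spin":0},{"claw":255,"x":0,"y":0,"z":0,"spin":0}])

```text
time: 2.3
position: [0.6125, 0.0507, 0.1962]
ee_rot: [0.236, 1.554, -0.231]
contact_force: [-0.2, 0.4, 0.2]
finger_gap: 0.0001
```

```bash
python3 -c "
from h import *
to(Y,.06)
s=ctrl.get_state();im=snap('wrist','w1');snap('top','t1')
"
```

```text
t 2.3 tip [0.6128 0.0509 0.1236] F [-0.16  0.41  0.16] gap 0.0001 xaxis [ 0.004  0.003 -1.   ] toolD [ 0.0636  0.0115 -0.0084]
```

View pics/w1.png

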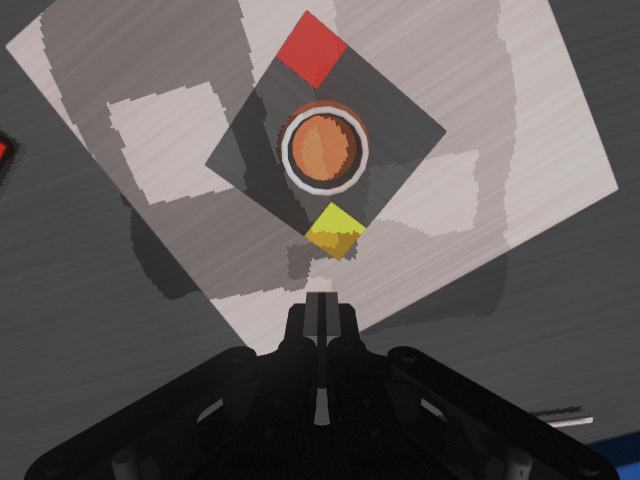

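The wrist picture shows the base square, with yellow at (335,231), red at (313,50), the pipe between them, and the closed fingertips at (322,300).

```bash
python3 -c "
from h import *
s=ctrl.get_state()
for uv in [(335,231),(313,50),(340,261),(306,10),(205,163),(446,131)]: print(onz('wrist',uv,.035,s).round(4))
to(Y,.045)
"
```

```text
[0.6066 0.0645 0.035 ]
[0.4961 0.0834 0.035 ]
[0.6288 0.0617 0.035 ]
[0.4751 0.0857 0.035 ]
[ 0.5382 -0.0026  0.035 ]
[0.5639 0.1496 0.035 ]
t 2.4 tip [0.6128 0.0525 0.1251] F [-1.21  0.3  -0.25] gap 0.0001 xaxis [ 0.006  0.003 -1.   ] toolD [ 0.0801  0.0099 -0.008 ]
```

move_arm(deltas=[{"claw":255,"x":0.015,"y":0.004,"z":-0.002,"spin":0},{"claw":255,"x":0.015,"y":0.004,"z":-0.002,"spin":0},{"claw":255,"x":0.015,"y":0.004,"z":0,"spin":0},{"claw":255,"x":0.015,"y":0,"z":0,"spin":0},{"claw":255,"x":0.012,"y":0,"z":0,"spin":0},{"claw":255,"x":0.008,"y":0,"z":0,"spin":0},{"claw":255,"x":0,"y":0,"z":0,"spin":0},{"claw":255,"x":0,"y":0,"z":0,"spin":0}])

```text
time: 3.4
position: [0.6113, 0.0685, 0.1125]
ee_rot: [0.233, 1.553, -0.226]
contact_force: [-0.0, -0.6, 0.0]
finger_gap: 0.0003
```

```bash
sed -i 's/^Y=.*/Y=np.array([.611,.065]);RD=np.array([.488,.081])/' h.py; python3 -c "
from h import *
to(Y,.03)
"
```

```text
t 3.4 tip [0.6118 0.0688 0.04  ] F [-0.03 -0.57  0.04] gap 0.0003 xaxis [ 0.006  0.003 -1.   ] toolD [ 0.0099 -0.0039  0.0003]
```

move_arm(deltas=[{"claw":255,"x":0.002,"y":-0.002,"z":0,"spin":0},{"claw":255,"x":0.002,"y":-0.002,"z":0,"spin":0},{"claw":255,"x":0.002,"y":0,"z":0,"spin":0},{"claw":255,"x":0.002,"y":0,"z":0,"spin":0},{"claw":255,"x":0.002,"y":0,"z":0,"spin":0},{"claw":255,"x":0.001,"y":0,"z":0,"spin":0},{"claw":255,"x":0.001,"y":0,"z":0,"spin":0},{"claw":255,"x":0.001,"y":0,"z":0,"spin":0}])

```text
time: 4.4
position: [0.6127, 0.0641, 0.1031]
ee_rot: [0.233, 1.547, -0.226]
contact_force: [-4.1, 0.4, 11.8]
finger_gap: 0.0002
```

```bash
python3 -c "
from h import *
to(Y,.03)
"
```

```text
t 4.4 tip [0.6135 0.0643 0.0305] F [-4.08  0.4  11.79] gap 0.0002 xaxis [ 0.012  0.003 -1.   ] toolD [ 0.0005 -0.0001 -0.0026]
```

move_arm(deltas=[{"claw":255,"x":0.001,"y":0,"z":-0.0005,"spin":0},{"claw":255,"x":0.001,"y":0,"z":-0.0005,"spin":0},{"claw":255,"x":0.001,"y":0,"z":-0.0005,"spin":0},{"claw":255,"x":0.001,"y":0,"z":-0.0005,"spin":0},{"claw":255,"x":0.001,"y":0,"z":0,"spin":0},{"claw":255,"x":0.001,"y":0,"z":0,"spin":0},{"claw":255,"x":0.001,"y":0,"z":0,"spin":0},{"claw":255,"x":0.001,"y":0,"z":0,"spin":0}])

```text
time: 5.4
position: [0.6126, 0.0643, 0.1031]
ee_rot: [0.23, 1.546, -0.226]
contact_force: [-3.5, -0.4, 10.3]
finger_gap: -0.0001
```

```bash
python3 -c "
from h import *
to(Y,.03)
im=snap('side','s2')
cv2.imwrite('pics/s2z.png',cv2.resize(np.vstack([cv2.imread('pics/s0.png')[190:290,310:470],cv2.imread('pics/s2.png')[190:290,310:470]]),None,fx=3,fy=3))
"
```

```text
t 5.4 tip [0.6136 0.0644 0.0305] F [-3.51 -0.42 10.3 ] gap -0.0001 xaxis [ 0.013  0.    -1.   ] toolD [ 0.0005 -0.0001 -0.0027]
```

View pics/s2z.png

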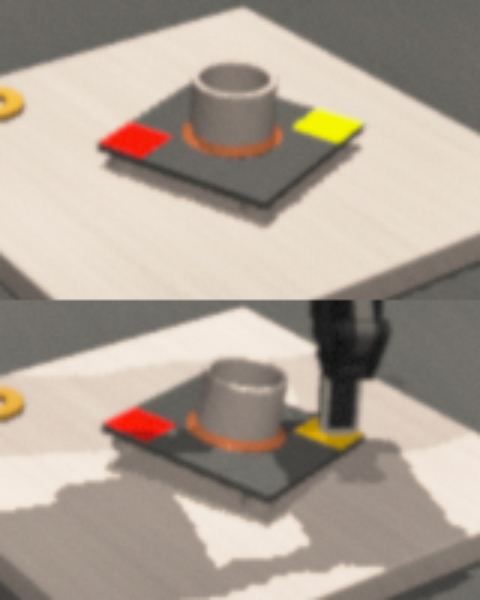

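The lower half shows yellow pressed by the fingertips at about (335,430) and red lifted, so the base has tipped. I'll push a little harder to confirm it has bottomed out, then let go.

move_arm(deltas=[{"claw":255,"x":0.0015,"y":0,"z":0,"spin":0},{"claw":255,"x":0.0015,"y":0,"z":0,"spin":0},{"claw":255,"x":0.0015,"y":0,"z":0,"spin":0},{"claw":255,"x":0.0015,"y":0,"z":0,"spin":0},{"claw":255,"x":0.0015,"y":0,"z":0,"spin":0},{"claw":255,"x":0.0015,"y":0,"z":0,"spin":0},{"claw":255,"x":0.0015,"y":0,"z":0,"spin":0},{"claw":255,"x":0.0015,"y":0,"z":0,"spin":0}])

```text
time: 6.45
position: [0.6131, 0.0645, 0.103]
ee_rot: [0.226, 1.551, -0.226]
contact_force: [-5.9, -0.0, 14.6]
finger_gap: -0.0
```

move_arm(deltas=[{"claw":255,"x":-0.002,"y":0,"z":0,"spin":0},{"claw":255,"x":-0.003,"y":0,"z":0,"spin":0},{"claw":255,"x":-0.003,"y":0,"z":0,"spin":0},{"claw":255,"x":-0.01,"y":0,"z":0,"spin":0},{"claw":255,"x":-0.02,"y":0,"z":0,"spin":0},{"claw":255,"x":-0.025,"y":0,"z":0,"spin":0},{"claw":255,"x":-0.02,"y":0,"z":0,"spin":0},{"claw":255,"x":0,"y":0,"z":0,"spin":0}])

```text
time: 7.45
position: [0.6125, 0.0648, 0.1917]
ee_rot: [0.226, 1.55, -0.226]
contact_force: [-0.6, -0.5, -0.4]
finger_gap: -0.0001
```

```bash
python3 -c "
from h import *
to(RD,.10)
im=snap('side','s3')
cv2.imwrite('pics/s3z.png',cv2.resize(np.vstack([cv2.imread('pics/s0.png')[190:290,310:470],cv2.imread('pics/s3.png')[190:290,310:470]]),None,fx=3,fy=3))
"
```

```text
t 7.45 tip [0.6131 0.0647 0.1191] F [-0.63 -0.52 -0.43] gap -0.0001 xaxis [ 0.008 -0.001 -1.   ] toolD [ 0.018  -0.0199 -0.1247]
```

View pics/s3z.png

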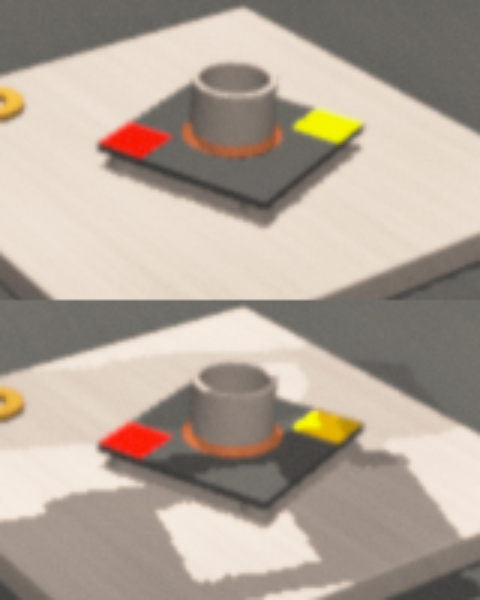

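The extra 4 N moved it only 0.1 mm, so the short foot was on the plate. The picture shows the base back where it was, with red at (137,440) in the crop. Next is red.

move_arm(deltas=[{"claw":255,"x":0,"y":-0.003,"z":-0.018,"spin":0},{"claw":255,"x":0,"y":-0.003,"z":-0.018,"spin":0},{"claw":255,"x":0,"y":-0.003,"z":-0.018,"spin":0},{"claw":255,"x":0,"y":-0.003,"z":-0.018,"spin":0},{"claw":255,"x":0,"y":-0.003,"z":-0.018,"spin":0},{"claw":255,"x":0,"y":-0.003,"z":-0.018,"spin":0},{"claw":255,"x":0,"y":-0.002,"z":-0.017,"spin":0},{"claw":255,"x":0,"y":0,"z":0,"spin":0}])

```text
time: 8.5
position: [0.4782, 0.0818, 0.1828]
ee_rot: [0.226, 1.565, -0.227]
contact_force: [-0.3, 0.4, 0.2]
finger_gap: 0.0002
```

```bash
python3 -c "
from h import *
to(RD,.04)
"
```

```text
t 8.5 tip [0.4778 0.0818 0.1102] F [-0.34  0.39  0.18] gap 0.0002 xaxis [-0.006  0.    -1.   ] toolD [0.0702 0.0022 0.0104]
```

move_arm(deltas=[{"claw":255,"x":0.014,"y":0.001,"z":0.004,"spin":0},{"claw":255,"x":0.014,"y":0.001,"z":0.004,"spin":0},{"claw":255,"x":0.014,"y":0,"z":0.001,"spin":0},{"claw":255,"x":0.012,"y":0,"z":0,"spin":0},{"claw":255,"x":0.008,"y":0,"z":0,"spin":0},{"claw":255,"x":0.004,"y":0,"z":0,"spin":0},{"claw":255,"x":0,"y":0,"z":0,"spin":0},{"claw":255,"x":0,"y":0,"z":0,"spin":0}])

```text
time: 9.5
position: [0.4888, 0.0806, 0.1107]
ee_rot: [0.227, 1.566, -0.228]
contact_force: [-1.9, -0.3, -0.8]
finger_gap: -0.0001
```

```bash
python3 -c "
from h import *
to(RD,.035)
"
```

```text
t 9.5 tip [0.4883 0.0806 0.0381] F [-1.92 -0.28 -0.76] gap -0.0001 xaxis [-0.007  0.    -1.   ] toolD [ 0.0031  0.0003 -0.0003]
```

move_arm(deltas=[{"claw":255,"x":0.0015,"y":0,"z":0,"spin":0},{"claw":255,"x":0.0015,"y":0,"z":0,"spin":0},{"claw":255,"x":0.001,"y":0,"z":0,"spin":0},{"claw":255,"x":0.001,"y":0,"z":0,"spin":0},{"claw":255,"x":0.001,"y":0,"z":0,"spin":0},{"claw":255,"x":0.001,"y":0,"z":0,"spin":0},{"claw":255,"x":0.001,"y":0,"z":0,"spin":0},{"claw":255,"x":0.001,"y":0,"z":0,"spin":0}])

```text
time: 10.5
position: [0.4897, 0.0807, 0.1076]
ee_rot: [0.225, 1.567, -0.228]
contact_force: [-4.8, -0.1, 8.9]
finger_gap: 0.0
```

```bash
python3 -c "
from h import *
to(RD,.035)
"
```

```text
t 10.5 tip [0.4891 0.0806 0.035 ] F [-4.78 -0.09  8.92] gap 0.0 xaxis [-0.008 -0.001 -1.   ] toolD [ 0.      0.     -0.0012]
```

move_arm(deltas=[{"claw":255,"x":0.001,"y":0,"z":-0.0005,"spin":0},{"claw":255,"x":0.001,"y":0,"z":-0.0005,"spin":0},{"claw":255,"x":0.001,"y":0,"z":0,"spin":0},{"claw":255,"x":0.001,"y":0,"z":0,"spin":0},{"claw":255,"x":0.001,"y":0,"z":0,"spin":0},{"claw":255,"x":0.001,"y":0,"z":0,"spin":0},{"claw":255,"x":0.001,"y":0,"z":0,"spin":0},{"claw":255,"x":0.001,"y":0,"z":0,"spin":0}])

```text
time: 11.5
position: [0.4899, 0.0808, 0.1076]
ee_rot: [0.222, 1.57, -0.228]
contact_force: [-4.0, 0.4, 9.9]
finger_gap: -0.0002
```

move_arm(deltas=[{"claw":255,"x":-0.003,"y":0,"z":0,"spin":0},{"claw":255,"x":-0.006,"y":0,"z":0,"spin":0},{"claw":255,"x":-0.015,"y":0,"z":0,"spin":0},{"claw":255,"x":-0.02,"y":0,"z":0,"spin":0},{"claw":255,"x":-0.025,"y":0,"z":0,"spin":0},{"claw":255,"x":-0.015,"y":0,"z":0,"spin":0},{"claw":255,"x":0,"y":0,"z":0,"spin":0},{"claw":255,"x":0,"y":0,"z":0,"spin":0}])

```text
time: 12.5
position: [0.4911, 0.081, 0.1971]
ee_rot: [0.222, 1.567, -0.228]
contact_force: [-0.0, 0.2, -0.6]
finger_gap: -0.0002
```

```bash
python3 -c "
from h import *
to(Y,.11)
im=snap('top','t4');snap('side','s4')
for n in ('t0','t4','s0','s4'):
    im=cv2.imread(f'pics/{n}.png')[:,:,::-1].astype(int);r,g,b=im[...,0],im[...,1],im[...,2]
    q=np.zeros(r.shape,bool)
    if n[0]=='t': q[140:225,240:330]=1
    else: q[215:262,340:435]=1
    for nm,m in (('y',(r>120)&(g>100)&(b<70)),('r',(r>130)&(g<80)&(b<80))):
        v,u=np.nonzero(m&q);print(n,nm,len(u),u.mean().round(1),v.mean().round(1))
"
```

```text
t 12.5 tip [0.4905 0.0808 0.1245] F [-0.04  0.23 -0.59] gap -0.0002 xaxis [-0.009 -0.002 -1.   ] toolD [0.0135 0.0189 0.1202]
t0 y 5 288.0 168.2
t0 r 229 288.2 208.6
t4 y 0 nan nan
t4 r 0 nan nan
s0 y 165 415.0 232.2
s0 r 157 355.1 236.5
s4 y 179 412.8 233.0
s4 r 140 355.1 236.3<string>:11: RuntimeWarning: Mean of empty slice.
  ret = ret.dtype.type(ret / rcount)
```

The base hasn't moved, so I'll press yellow again.

move_arm(deltas=[{"claw":255,"x":0,"y":0.003,"z":0.0175,"spin":0},{"claw":255,"x":0,"y":0.003,"z":0.0175,"spin":0},{"claw":255,"x":0,"y":0.003,"z":0.0175,"spin":0},{"claw":255,"x":0,"y":0.003,"z":0.0175,"spin":0},{"claw":255,"x":0,"y":0.003,"z":0.0175,"spin":0},{"claw":255,"x":0,"y":0.003,"z":0.0175,"spin":0},{"claw":255,"x":0,"y":0.002,"z":0.012,"spin":0},{"claw":255,"x":0,"y":0,"z":0,"spin":0}])

```text
time: 13.6
position: [0.6083, 0.067, 0.1863]
ee_rot: [0.222, 1.583, -0.229]
contact_force: [-0.4, -0.3, -0.2]
finger_gap: -0.0001
```

```bash
python3 -c "
from h import *
to(Y,.04)
"
```

```text
t 13.6 tip [0.6065 0.0669 0.1137] F [-0.43 -0.32 -0.23] gap -0.0001 xaxis [-0.025 -0.001 -1.   ] toolD [0.0736 0.     0.0066]
```

move_arm(deltas=[{"claw":255,"x":0.014,"y":0,"z":0.002,"spin":0},{"claw":255,"x":0.014,"y":0,"z":0.002,"spin":0},{"claw":255,"x":0.014,"y":0,"z":0.001,"spin":0},{"claw":255,"x":0.012,"y":0,"z":0,"spin":0},{"claw":255,"x":0.01,"y":0,"z":0,"spin":0},{"claw":255,"x":0.006,"y":0,"z":0,"spin":0},{"claw":255,"x":0,"y":0,"z":0,"spin":0},{"claw":255,"x":0,"y":0,"z":0,"spin":0}])

```text
time: 14.6
position: [0.6091, 0.0659, 0.1098]
ee_rot: [0.221, 1.587, -0.229]
contact_force: [0.1, 0.5, -0.8]
finger_gap: 0.0
```

```bash
python3 -c "
from h import *
to(Y,.03)
"
```

```text
t 14.6 tip [0.607  0.0658 0.0372] F [ 0.13  0.49 -0.75] gap 0.0 xaxis [-0.029 -0.001 -1.   ] toolD [0.0071 0.0004 0.0042]
```

move_arm(deltas=[{"claw":255,"x":0.001,"y":0,"z":0.002,"spin":0},{"claw":255,"x":0.002,"y":0,"z":0,"spin":0},{"claw":255,"x":0.002,"y":0,"z":0,"spin":0},{"claw":255,"x":0.002,"y":0,"z":0,"spin":0},{"claw":255,"x":0.0015,"y":0,"z":0,"spin":0},{"claw":255,"x":0.001,"y":0,"z":0,"spin":0},{"claw":255,"x":0.001,"y":0,"z":0,"spin":0},{"claw":255,"x":0.001,"y":0,"z":0,"spin":0}])

```text
time: 15.6
position: [0.6135, 0.0652, 0.1031]
ee_rot: [0.221, 1.582, -0.228]
contact_force: [-3.9, 0.1, 11.1]
finger_gap: -0.0
```

move_arm(deltas=[{"claw":255,"x":0.001,"y":0,"z":0,"spin":0},{"claw":255,"x":0.001,"y":0,"z":0,"spin":0},{"claw":255,"x":0.001,"y":0,"z":0,"spin":0},{"claw":255,"x":0.001,"y":0,"z":0,"spin":0},{"claw":255,"x":0.001,"y":0,"z":0,"spin":0},{"claw":255,"x":0.001,"y":0,"z":0,"spin":0},{"claw":255,"x":0.001,"y":0,"z":0,"spin":0},{"claw":255,"x":0.001,"y":0,"z":0,"spin":0}])

```text
time: 16.6
position: [0.6137, 0.0653, 0.1031]
ee_rot: [0.219, 1.585, -0.228]
contact_force: [-3.3, 0.5, 10.0]
finger_gap: 0.0003
```

```bash
python3 -c "
from h import *
to(Y,.03)
snap('side','s5')
cv2.imwrite('pics/s5z.png',cv2.resize(cv2.imread('pics/s5.png')[190:290,310:470],None,fx=3,fy=3))
"
```

```text
t 16.6 tip [0.6118 0.0651 0.0305] F [-3.32  0.5   9.96] gap 0.0003 xaxis [-0.026 -0.003 -1.   ] toolD [ 0.0005 -0.0003 -0.0007]
```

View pics/s5z.png

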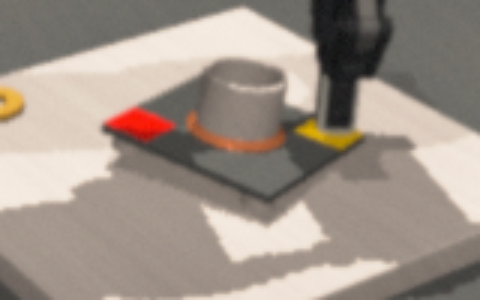

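The picture shows the fingertips on yellow at (335,130) and red lifted to (140,124). The tip depth is 0.0305 m, the same as on the first press. Letting go now.

move_arm(deltas=[{"claw":255,"x":-0.002,"y":0,"z":0,"spin":0},{"claw":255,"x":-0.003,"y":0,"z":0,"spin":0},{"claw":255,"x":-0.003,"y":0,"z":0,"spin":0},{"claw":255,"x":-0.01,"y":0,"z":0,"spin":0},{"claw":255,"x":-0.02,"y":0,"z":0,"spin":0},{"claw":255,"x":-0.025,"y":0,"z":0,"spin":0},{"claw":255,"x":-0.02,"y":0,"z":0,"spin":0},{"claw":255,"x":0,"y":0,"z":0,"spin":0}])

```text
time: 17.65
position: [0.616, 0.0656, 0.1916]
ee_rot: [0.219, 1.584, -0.228]
contact_force: [1.0, 0.6, -0.5]
finger_gap: -0.0002
```

move_arm(deltas=[{"claw":255,"x":-0.02,"y":0,"z":0,"spin":0},{"claw":255,"x":-0.02,"y":0,"z":0,"spin":0},{"claw":255,"x":0,"y":0,"z":0,"spin":0},{"claw":255,"x":0,"y":0,"z":0,"spin":0},{"claw":255,"x":0,"y":0,"z":0,"spin":0},{"claw":255,"x":0,"y":0,"z":0,"spin":0},{"claw":255,"x":0,"y":0,"z":0,"spin":0},{"claw":255,"x":0,"y":0,"z":0,"spin":0}])

```text
time: 18.65
position: [0.6154, 0.0658, 0.2309]
ee_rot: [0.219, 1.59, -0.229]
contact_force: [0.3, 0.3, -0.3]
finger_gap: -0.0
```

```bash
python3 -c "
from h import *
to(Y,.11)
snap('side','s6')
cv2.imwrite('pics/s6z.png',cv2.resize(np.vstack([cv2.imread('pics/s0.png')[190:290,310:470],cv2.imread('pics/s6.png')[190:290,310:470]]),None,fx=3,fy=3))
"
```

```text
t 18.65 tip [0.6132 0.0657 0.1583] F [ 0.28  0.33 -0.28] gap -0.0 xaxis [-0.031 -0.002 -1.   ] toolD [ 0.0484 -0.0007 -0.0005]
```

View pics/s6z.png

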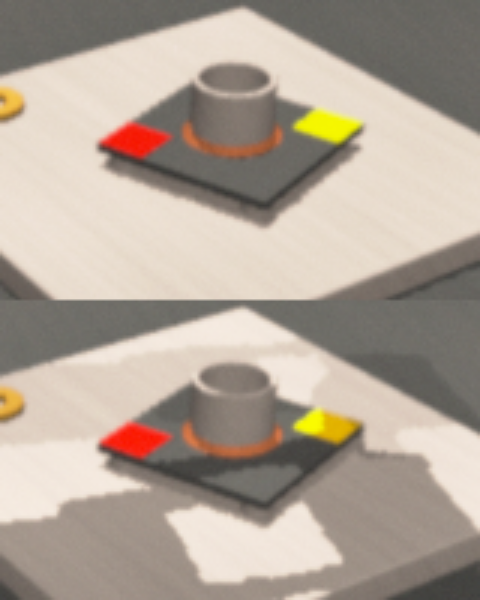

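The base is level again in the same place: red (137,440) and yellow (327,427) in the crop match the start, and the arm is clear.

```bash
python3 -c "
from h import *
print(sign_off())"
```

```text
the job is handed in; nothing more can be done
None
```

I pressed yellow, then red, then yellow again with the closed fingertips, letting go after each press, and handed the job in at about 19 s of the 45 s allowed. The hand-in gives no verdict.

| Press | Force | Fingertip height above the bench | Result |
|---|---|---|---|
| Yellow, first | 10–15 N for over 1 s | 30.5 mm | Bottomed out: 4 N more moved it only about 0.1 mm |
| Red | 9–10 N for about 1 s | 35.0 mm | Did not give, as expected at rest |
| Yellow, second | 10–11 N for about 1 s | 30.5 mm | Same depth as the first press |

- **Above the suggested force:** both yellow presses went slightly over the suggested 5–10 N. I went to about 15 N on the first one to confirm the short foot was on the plate.
- **Final state:** the last side picture shows the base level and not visibly shifted from the first picture. The fingertips are about 120 mm above it and the measured force is near zero.
- **Check that failed:** after the red press, I compared the paint marks in the top view but found none there, so I relied on the side camera alone for the base's position after that.

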